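Roll the drainpipe onto the turning rollers and bring its layout line to the pointer

ROBOT

A 6-joint arm with a two-finger parallel gripper is mounted at the origin on a cart in front of the work surface, level with it; the furniture and walls round the work are solid. World frame = base frame: x ahead of the robot, y to its left, z up, the work surface at z = 0. Lengths are in m, angles in rad, forces in N, time in s.
With the tool pointing down it reaches from about 0.35 to 0.775 m from the base axis. Payload 5.5 kg.
Tool frame: the origin (TCP) lies midway between the tips of the shut fingers; the grasp point (between the pads) lies grasp_offset behind it (grasp_offset is the distance from the TCP to the grasp point, in m); z points along the fingers, y is the line along which they close (so a half turn about z gives the same grasp; the last joint's range is limited). The gripper opens to 85 mm and grips with 20 to 120 N. Pads are 22 mm wide; open, the fingers measure 114 mm over their backs; the gripper's body (76 mm by 85 mm) begins 54 mm behind the grasp point. The pads swing forward as they close: fully open they stand 13 mm farther back than shut.
Start: joints at [0.985, 0.313, 0.046, 1.304, 0, 1.431], TCP at [0.248, 0.519, 0.211] pointing down, gripper open.
Joint ranges: [-2.76, 2.76], [-0.86, 1.69], [-1.03, 1.26], [-2.2, 2.34], [-1.47, 1.5], [-3.14, 3.14]. Speed limits (rad/s): [2.57, 2.57, 3.14, 3.14, 3.14, 3.14].

INTERFACE

Orientations are given as a unit quaternion [w, x, y, z].
In Python, from workcell import * gives the robot as it stands.
- The arm moves only by the tool step_arm, never from a script. Its argument "deltas" is a list of rows, each a list of 7 numbers: the shift along the world's x, y, z in mm, then the turn, a rotation vector about the world's x, y, z in degrees, then the gripper's target within -1 to 1 (fully open at 1, half-way at 0, shut at -1). A call has 1 to 5 rows; each row shifts and turns the commanded pose from where the row before left it; what a row does not reach is not made up. A row lasts 1/10 s, in which the tool goes at most 50 mm and 8.59 degrees, less where a joint would pass 70% of its speed; a pose out of reach is approached as far as the arm can. A call is refused whole if a number of a shift passes 50 or a number of a turn 8.59, either way. A call with a gripper value outside its range is refused whole. The fingers move at their own pace and stop on an object; "newtons" is the grip in N (left out, the last holds). Time passes only in rows, so rows that do not move let the fingers close. It gives the time, the measured TCP pose, the force, the opening and the grip force at its end, in the units of the state.
- get_state(): the state, without advancing time (a new reading comes with each control period).
- read_camera(name): name is "scene" or "top" or "wrist"; returns a dict with "image" (400x640x3 uint8, red, green, blue), "z_map" (400x640 float32, m along the optical axis (not along the pixel's ray), 0 where there is no reading), "K" (3x3 intrinsics, pixels), "world_from_camera" (4x4, takes a point from camera to world coordinates). Camera axes: x right, y down, z forward; pixel columns grow to the right and rows downward; lengths in m; the calibration is good to about 2 mm. A picture is of the moment at which its call begins.
- hand_in(): hands the job in; it is judged then, once.
The state is a dict: "clock": time; "joint_pos": joint angles; "qvel": joint speeds; "tau": joint torques, N m; "tcp_pos": TCP position; "orientation": TCP orientation; "wrist_force": force on the tool from outside, world axes, zero at the start; "ft_torque": the same for the moment, N m; "finger_gap": finger opening in m; "grip_force": force on a finger pad.
Only numpy, scipy, OpenCV 4.12 (cv2) and the standard library are available. Lean on these libraries where they do the work, as an engineer would, in place of code of your own. Each camera call takes 0.05 s, during which the arm holds its last target. There are 200 camera calls.

TASK

Roll the capped drainpipe offcut along the skids of the pipe stand until it drops between the two rubber rollers, then turn it there until its red layout line lies straight up at the red pointer, ready for drilling, and let go. Do it all with strokes of the fingertips on the top of the pipe: keep them out of the nips beside it, and press just firmly enough to carry it along, never so hard that the thin wall is dented. Leave the tools lying round the stand alone.

Things in the scene. Friction and masses are not known exactly. Their poses are not given: they have to be found in the camera images.
- pipe_stand: Low plywood stand on screw feet, fixed on the bench, 292 x 194 x 50 mm. Origin under the middle of the roller pair, at the plywood's underside, 2 to 9 mm above the bench as the feet are set; x is the way the pipe is to roll (away from the robot), y left, z up. Side guides leave the pipe 5 mm at each end; a lip (x = -203 mm, 44 mm high) and a stop (x = +73, 48 high) close it.
- stand_skids (a point): Middle of the two wooden skids that lead to the rollers: tops 24 mm above the stand's origin, at y = +-66 mm in the stand's frame, from x = -199 to -49 mm (this point: x = -124 mm, y = 0, z = 24 mm). They are level; the pipe rolls on them easily and lies still when left without speed.
- stand_seat (a point): Where the pipe's axis lies at mid-length when seated, 70.7 mm above the stand's origin. Two rubber-tyred rollers 22 mm in diameter, axles along y at x = +-34 mm, 13 mm up, tops level with the skids, carry the end caps. They turn either way with a drag of about 6.5 N in all at the caps' surface, so the pipe stays where it is left.
- stand_pointer (a point): Tip of the red pointer on a thin post at the left end of the rollers, level with the seated pipe's crown: x = 0, y = +84 mm, z = 126.7 mm in the stand's frame.
- pipe: Grey drainpipe offcut with black end caps (112 mm in diameter, 20 mm wide) that run on skids and rollers; 150 mm long, 0.4 kg, The thin wall between the caps is oval, 104.4 to 110 mm across, so its top rises and falls in turning. Origin at its centre, 80 mm above the stand's origin on the skids; y its axis, z to the red line. A press of 10 to 15 N carries it; over 25 N dents it.
- pipe_line (a point): Point on the red layout line at mid-length, on the surface, 53.6 mm from the pipe's axis. The line is 4 mm wide, runs the whole length and has a short cross tick at its middle. It starts underneath and comes round on the robot's side as the pipe rolls; once seated it is some 0.4 to 1.3 rad short of the top.
- pencil_red: Red carpenter's pencil 155 mm long lying on the bench to the right of the stand (bystander). Origin at its middle, on the bench.
- tape_measure: Yellow tape measure 42 x 78 x 70 mm to the right of the stand (bystander). Origin under its middle.
- screwdriver_yel: Yellow screwdriver 190 mm long lying to the left (bystander). Origin under its middle.

How it is judged:
On the way:
1. the pipe has rolled along the skids and dropped between the rollers (distance between pipe and stand_seat below 0.009 m and z of pipe in the frame of stand_seat below 0.003 m and x of pipe in the frame of stand_seat between -0.004 and 0.004 m), for 0.2 s.
At the end, for the whole second after the job is handed in: The pipe rests still on both rollers (its axis within 4 mm of the seat across the rollers and 3 mm in height) and its red line is within 0.08 rad (4.4 mm along the surface) of straight up (all of step 1 and angle between pipe's own z axis and vertical below 0.08 rad and linear speed of pipe below 0.01 m/s and angular speed of pipe below 0.05 rad/s); the robot touches nothing.
It fails at once if the fingers press on the pipe with more than 25 N (contact force between the fingers and pipe above 25 N).
It fails at once if the fingers or the arm push the pipe anywhere but on its top (touching it with the fingertips lower than about 90 mm above the stand's underside) (contact force between any of the arm, the fingers and pipe above 0.5 N and z of the grasp point in the frame of pipe_stand below 0.109 m).
It fails at once if the pipe leaves the stand or is lifted (horizontal distance between pipe and stand_seat above 0.16 m or z of pipe in the frame of pipe_stand below 0.06 m or z of pipe in the frame of pipe_stand above 0.09 m).
It fails at once if a bystanding tool is moved by more than 20 mm (distance of any of pencil_red, tape_measure, screwdriver_yel from where it was at the start of the episode above 0.02 m).
It also fails if it takes over 72 s, if anything falls off the work surface, if the arm or the gripper's body presses on something with over 40 N, if the wrist force passes 120 N, or if a joint passes its speed limit or range.

## Working session

There is one attempt and no reset: what is moved stays moved. The work goes in short steps, Python scripts to look and compute and a tool call to move; the robot and the scene stay as the last step left them, time stands still between calls to the robot, and variables do not carry over. Pictures are saved under pics/ and viewed, at most 10 in all, crops included, and the job is handed in when it is done.

Besides the shell and the picture viewer there is one more tool, called after "Emit:" as name([rows], argument=value, ...), one row to a line, values as JSON. step_arm: Moves the arm, as the interface text tells. Its arguments: {"type":"object","properties":{"deltas":{"type":"array","items":{"type":"array","items":{"type":"number"}}},"newtons":{"type":"number"}},"required":["deltas"]}

```bash
mkdir -p pics; python3 - <<'E'
from workcell import *
import cv2,numpy as np
s=get_state();print({k:np.round(v,3) if not isinstance(v,(str,dict)) else v for k,v in s.items()})
try: print(grasp_offset)
except Exception as e: print(e)
ims=[]
for n in("scene","top"):
    c=read_camera(n);np.savez(f"{n}0.npz",**c);cv2.imwrite(f"pics/{n}0.png",c["image"][...,::-1])
    print(n,np.round(c["K"],1).tolist(),np.round(c["world_from_camera"],3).tolist())
E
```

```text
{'clock': np.float64(0.0), 'joint_pos': array([ 0.985,  0.314,  0.045,  1.304, -0.   ,  1.431]), 'qvel': array([ 0.002,  0.   , -0.001,  0.002, -0.002,  0.001]), 'tau': array([ 1.0000e-03, -4.8063e+01,  2.9853e+01,  2.0000e-02, -0.0000e+00,
        0.0000e+00]), 'tcp_pos': array([0.248, 0.518, 0.21 ]), 'orientation': array([-0.   ,  0.221,  0.975, -0.001]), 'wrist_force': array([-0.919,  0.142, -0.538]), 'ft_torque': array([-0.028, -0.004, -0.059]), 'grip_force': np.float64(0.0), 'finger_gap': np.float64(0.085)}
0.0187
scene [[497.3, 0.0, 314.9], [0.0, 497.3, 194.7], [0.0, 0.0, 1.0]] [[0.989, 0.099, -0.105, 0.673], [0.144, -0.717, 0.682, -1.008], [-0.008, -0.69, -0.724, 1.124], [0.0, 0.0, 0.0, 1.0]]
top [[416.7, 0.0, 317.3], [0.0, 416.7, 202.7], [0.0, 0.0, 1.0]] [[-0.028, -0.997, 0.071, 0.446], [-0.999, 0.029, 0.015, -0.053], [-0.017, -0.07, -0.997, 1.332], [0.0, 0.0, 0.0, 1.0]]
```

View pics/scene0.png

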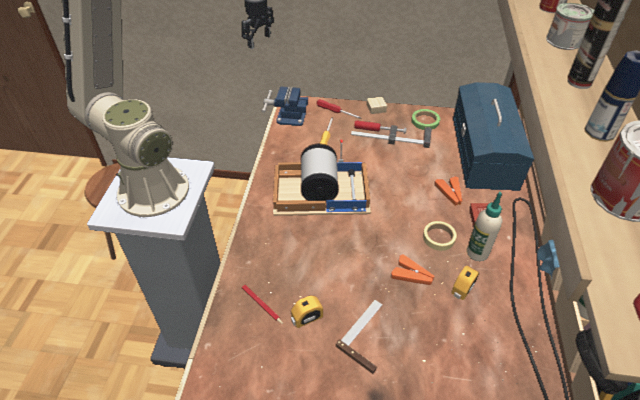

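View pics/top0.png

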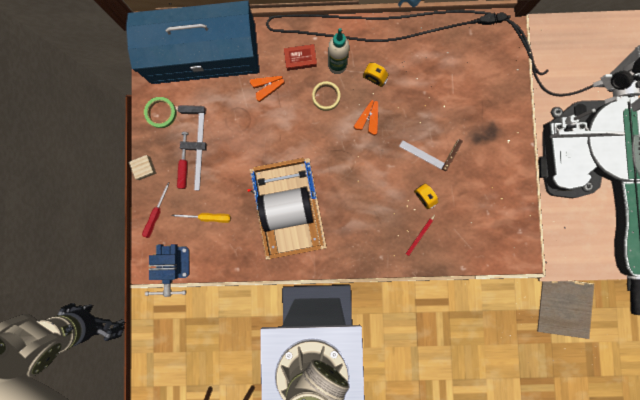

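The scene shows the stand at about (320,190), with the pipe near the middle of it. In the top view the pipe is at (286,209), and the stand's corners are at about (252,167), (308,160), (325,247) and (267,257). The pointer is red, at (251,190). Next I measure from the depth map.

```bash
cat > h.py <<'E'
from workcell import *
import cv2,numpy as np
from scipy.optimize import least_squares
def cloud(c):
    z=c["z_map"];v,u=np.mgrid[:z.shape[0],:z.shape[1]];K=c["K"]
    P=np.stack([(u-K[0,2])/K[0,0]*z,(v-K[1,2])/K[1,1]*z,z],-1)
    T=c["world_from_camera"];W=P@T[:3,:3].T+T[:3,3];W[z<=0]=np.nan;return W
E
python3 - <<'E'
from h import *
for n in("top","scene"):
    c=dict(np.load(n+"0.npz"));W=cloud(c);im=c["image"].astype(int)
    x,y,z=W[...,0],W[...,1],W[...,2]
    reg=(x>.25)&(x<.72)&(y>-.15)&(y<.25)
    print(n,"bench z",np.nanmedian(z[reg&(z<.015)]))
    m=(reg&(z>.022)&(z<.3)).astype(np.uint8)
    k,l,st,ce=cv2.connectedComponentsWithStats(m);i=1+np.argmax(st[1:,4]);m=l==i
    Q=W[m]
    print("rect",cv2.minAreaRect((Q[:,:2]*1000).astype(np.float32)), len(Q), "zmax",Q[:,2].max())
    p=m&(z>.085)&(np.hypot(x-np.median(x[m&(z>.1)]),y-np.median(y[m&(z>.1)]))<.11); Q=W[p]
    mean=im.sum(-1)/3
    for nm,s in(("all",p),("grey",p&(mean>90)),("black",p&(mean<60))):
        A=W[s]
        f=lambda q:np.hypot((A[:,0]-q[0])*np.cos(q[1])+(A[:,1])*np.sin(q[1]),A[:,2]-q[2])-q[3]
        r=least_squares(f,[.45,.1,.085,.056],loss="soft_l1",f_scale=.002)
        th=r.x[1];t=-A[:,0]*np.sin(th)+A[:,1]*np.cos(th)
        print(nm,len(A),r.x.round(4),"rms",np.sqrt(np.mean(r.fun**2)).round(4),"axial",np.percentile(t,[1,99]).round(4))
    r=im; red=reg&(r[...,0]>120)&(r[...,1]<60)&(r[...,2]<60)&(z>.05)
    print("red",W[red].round(3)[:12].tolist())
E
```

```text
top bench z 0.0011225394175105041
rect ((525.2581787109375, 60.44810485839844), (287.9700012207031, 190.33755493164062), 9.147602081298828) 3459 zmax 0.1494703263522279
all 1904 [0.5288 0.1594 0.0851 0.0551] rms 0.0023 axial [-0.096   0.0515]
grey 1416 [0.5285 0.1569 0.0843 0.0552] rms 0.002 axial [-0.0755  0.0347]
black 430 [0.5295 0.1615 0.0869 0.0554] rms 0.002 axial [-0.0977  0.051 ]
red [[0.576, 0.164, 0.137], [0.576, 0.161, 0.139], [0.574, 0.164, 0.136], [0.574, 0.162, 0.134], [0.573, 0.158, 0.137], [0.571, 0.164, 0.137], [0.571, 0.162, 0.135]]
scene bench z 0.00032403063729702364
rect ((524.7211303710938, 58.9002685546875), (288.1195068359375, 193.15972900390625), 9.536149024963379) 3803 zmax 0.14614235419189925
all 1596 [0.5282 0.1586 0.0872 0.052 ] rms 0.0108 axial [-0.098   0.0504]
grey 949 [0.5282 0.1613 0.0832 0.0556] rms 0.0019 axial [-0.0885  0.0493]
black 579 [0.5298 0.1604 0.1126 0.0313] rms 0.0114 axial [-0.1001  0.0453]
red []
```

Emit:
step_arm([
  [20,-36,0,0,0,3,0],
  [22,-38,0,0,0,3,0],
  [22,-38,0,0,0,3,0],
  [22,-38,0,0,0,3,0],
  [22,-38,0,0,0,3,0],
], newtons=30)

```text
clock: 0.6
tcp_pos: [0.3562, 0.3292, 0.2106]
orientation: [-0.0, 0.091, 0.996, -0.0]
wrist_force: [1.2, 0.5, 0.2]
finger_gap: 0.0428
grip_force: 0.0
```

Emit:
step_arm([
  [22,-38,0,0,0,3,0],
  [22,-38,0,0,0,3,0],
  [22,-38,0,0,0,3,0],
  [22,-38,0,0,0,3,0],
  [22,-38,0,0,0,3,0],
])

```text
clock: 1.1
tcp_pos: [0.4663, 0.1391, 0.2107]
orientation: [-0.0, -0.04, 0.999, 0.0]
wrist_force: [1.1, -0.2, 0.5]
finger_gap: 0.0426
grip_force: 0.0
```

Emit:
step_arm([
  [22,-40,0,0,0,3,0],
  [21,-41,0,0,0,2,0],
  [0,0,0,0,0,0,0],
])

```text
clock: 1.4
tcp_pos: [0.5112, 0.0553, 0.2102]
orientation: [0.0, -0.079, 0.997, -0.001]
wrist_force: [-0.7, 0.5, 0.8]
finger_gap: 0.0424
grip_force: 0.0
```

Emit:
step_arm([
  [-2,4,-20,0,0,0,0],
  [0,0,-20,0,0,0,0],
  [0,0,-15,0,0,0,0],
  [0,0,-8,0,0,0,0],
  [0,0,0,0,0,0,0],
])

```text
clock: 1.9
tcp_pos: [0.5057, 0.0643, 0.1467]
orientation: [-0.001, -0.083, 0.997, 0.0]
wrist_force: [-0.1, -0.4, 0.6]
finger_gap: 0.0425
grip_force: 0.0
```

Emit:
step_arm([
  [0,0,-1.5,0,0,0,0],
  [0,0,-1.5,0,0,0,0],
  [0,0,-1,0,0,0,0],
  [0,0,0,0,0,0,0],
])

```text
clock: 2.3
tcp_pos: [0.5072, 0.0639, 0.1442]
orientation: [0.0, -0.082, 0.997, 0.0]
wrist_force: [0.9, 0.5, -0.1]
finger_gap: 0.043
grip_force: 0.0
```

Emit:
step_arm([
  [1,-3,-2,0,0,0,0],
  [0,0,-1.5,0,0,0,0],
  [0,0,-1.5,0,0,0,0],
  [0,0,0,0,0,0,0],
])

```text
clock: 2.7
tcp_pos: [0.5078, 0.0608, 0.1386]
orientation: [-0.0, -0.082, 0.997, 0.0]
wrist_force: [-0.1, -1.0, 0.7]
finger_gap: 0.0428
grip_force: 0.0
```

Emit:
step_arm([
  [0,0,-1,0,0,0,0],
  [0,0,-1,0,0,0,0],
  [0,0,0,0,0,0,0],
])

```text
clock: 3.0
tcp_pos: [0.5078, 0.0609, 0.1368]
orientation: [-0.0, -0.082, 0.997, 0.0]
wrist_force: [0.3, -0.1, 0.6]
finger_gap: 0.0425
grip_force: 0.0
```

Emit:
step_arm([
  [0,0,-1,0,0,0,0],
  [0,0,-1,0,0,0,0],
  [0,0,0,0,0,0,0],
])

```text
clock: 3.3
tcp_pos: [0.5078, 0.0608, 0.1348]
orientation: [-0.0, -0.082, 0.997, 0.0]
wrist_force: [0.8, -0.2, -0.1]
finger_gap: 0.0422
grip_force: 0.0
```

Emit:
step_arm([
  [0,0,-1,0,0,0,0],
  [0,0,0,0,0,0,0],
])

```text
clock: 3.5
tcp_pos: [0.5079, 0.0608, 0.1338]
orientation: [-0.0, -0.082, 0.997, 0.0]
wrist_force: [-0.0, 0.2, -0.5]
finger_gap: 0.0426
grip_force: 0.0
```

Emit:
step_arm([
  [0,0,-1,0,0,0,0],
  [0,0,0,0,0,0,0],
])

```text
clock: 3.7
tcp_pos: [0.5079, 0.0608, 0.1328]
orientation: [-0.0, -0.082, 0.997, 0.0]
wrist_force: [-0.5, 0.5, 0.2]
finger_gap: 0.0424
grip_force: 0.0
```

Emit:
step_arm([
  [0,0,-1,0,0,0,0],
  [0,0,0,0,0,0,0],
])

```text
clock: 3.9
tcp_pos: [0.5079, 0.0608, 0.1318]
orientation: [-0.0, -0.082, 0.997, 0.0]
wrist_force: [0.9, 0.6, 0.3]
finger_gap: 0.0428
grip_force: 0.0
```

Emit:
step_arm([
  [0,0,-1,0,0,0,0],
  [0,0,0,0,0,0,0],
])

```text
clock: 4.1
tcp_pos: [0.5078, 0.0608, 0.1308]
orientation: [-0.0, -0.082, 0.997, 0.0]
wrist_force: [-1.9, 0.1, 0.1]
finger_gap: 0.0426
grip_force: 0.0
```

Emit:
step_arm([
  [0,0,-0.5,0,0,0,0],
  [0,0,0,0,0,0,0],
])

```text
clock: 4.3
tcp_pos: [0.5079, 0.0608, 0.1304]
orientation: [-0.0, -0.082, 0.997, 0.0]
wrist_force: [-0.7, 0.3, -0.1]
finger_gap: 0.0431
grip_force: 0.0
```

Emit:
step_arm([
  [0,0,-0.8,0,0,0,0],
  [0,0,0,0,0,0,0],
])

```text
clock: 4.5
tcp_pos: [0.5079, 0.0608, 0.1295]
orientation: [-0.0, -0.082, 0.997, 0.0]
wrist_force: [0.1, 0.7, -0.3]
finger_gap: 0.0425
grip_force: 0.0
```

Emit:
step_arm([
  [0,0,-0.8,0,0,0,0],
  [0,0,0,0,0,0,0],
])

```text
clock: 4.7
tcp_pos: [0.5079, 0.0608, 0.1287]
orientation: [-0.0, -0.082, 0.997, 0.0]
wrist_force: [-0.2, -1.1, 0.7]
finger_gap: 0.0429
grip_force: 0.0
```

Emit:
step_arm([
  [0,0,-0.8,0,0,0,0],
  [0,0,0,0,0,0,0],
])

```text
clock: 4.9
tcp_pos: [0.5079, 0.0608, 0.1279]
orientation: [-0.0, -0.082, 0.997, 0.0]
wrist_force: [0.3, 0.2, -0.3]
finger_gap: 0.0425
grip_force: 0.0
```

Emit:
step_arm([
  [0,0,-0.8,0,0,0,0],
  [0,0,0,0,0,0,0],
])

```text
clock: 5.1
tcp_pos: [0.5079, 0.0608, 0.1271]
orientation: [-0.0, -0.082, 0.997, 0.0]
wrist_force: [0.8, -0.3, -0.3]
finger_gap: 0.0428
grip_force: 0.0
```

Emit:
step_arm([
  [0,0,-0.8,0,0,0,0],
  [0,0,0,0,0,0,0],
])

```text
clock: 5.3
tcp_pos: [0.5079, 0.0608, 0.1263]
orientation: [-0.0, -0.082, 0.997, 0.0]
wrist_force: [-0.5, -0.2, -1.1]
finger_gap: 0.0428
grip_force: 0.0
```

```bash
python3 - <<'E'
from h import *
a=read_camera("wrist")["image"];b=read_camera("scene")["image"][120:240,230:410]
b=cv2.resize(b,(600,400));cv2.imwrite("pics/w1.png",np.vstack([cv2.resize(a,(480,300)),cv2.resize(b,(480,300))])[...,::-1])
E
```

```text
(no output)
```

View pics/w1.png

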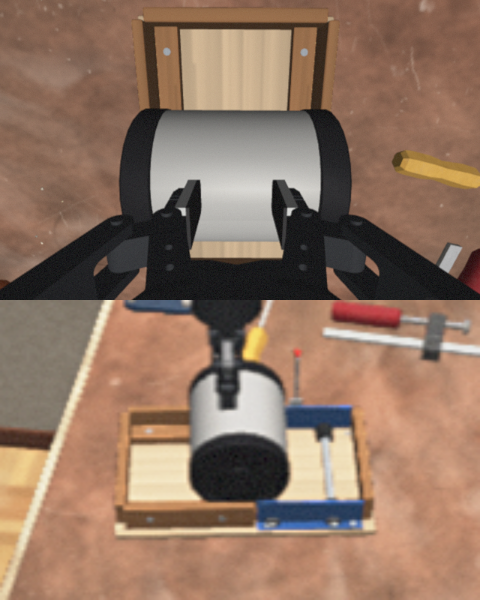

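The upper half is the wrist view: the fingertips straddle the pipe's middle symmetrically at about (190,215) and (280,215). The lower half is the scene crop: the fingers are just over the crown at (225,400). I'll keep lowering until they touch.

Emit:
step_arm([
  [0,0,-0.8,0,0,0,0],
  [0,0,0,0,0,0,0],
])

```text
clock: 5.6
tcp_pos: [0.5079, 0.0608, 0.1255]
orientation: [-0.0, -0.082, 0.997, 0.0]
wrist_force: [-0.2, 0.2, -0.1]
finger_gap: 0.0424
grip_force: 0.0
```

Emit:
step_arm([
  [0,0,-0.8,0,0,0,0],
  [0,0,0,0,0,0,0],
])

```text
clock: 5.8
tcp_pos: [0.5079, 0.0608, 0.1247]
orientation: [-0.0, -0.082, 0.997, 0.0]
wrist_force: [-0.7, 0.3, -0.2]
finger_gap: 0.0426
grip_force: 0.0
```

Emit:
step_arm([
  [0,0,-0.8,0,0,0,0],
  [0,0,0,0,0,0,0],
])

```text
clock: 6.0
tcp_pos: [0.5079, 0.0608, 0.1239]
orientation: [-0.0, -0.082, 0.997, 0.0]
wrist_force: [-0.7, 0.0, -0.7]
finger_gap: 0.0427
grip_force: 0.0
```

Emit:
step_arm([
  [0,0,-0.8,0,0,0,0],
  [0,0,0,0,0,0,0],
])

```text
clock: 6.2
tcp_pos: [0.5079, 0.0608, 0.1231]
orientation: [-0.0, -0.082, 0.997, 0.0]
wrist_force: [-0.1, -0.5, 1.0]
finger_gap: 0.0429
grip_force: 0.0
```

Emit:
step_arm([
  [0,0,-0.8,0,0,0,0],
  [0,0,0,0,0,0,0],
])

```text
clock: 6.4
tcp_pos: [0.5079, 0.0609, 0.1223]
orientation: [-0.0, -0.082, 0.997, 0.0]
wrist_force: [0.4, -0.1, -0.3]
finger_gap: 0.0429
grip_force: 0.0
```

Emit:
step_arm([
  [0,0,-0.8,0,0,0,0],
  [0,0,0,0,0,0,0],
])

```text
clock: 6.6
tcp_pos: [0.5079, 0.0608, 0.1215]
orientation: [-0.0, -0.082, 0.997, 0.0]
wrist_force: [-0.2, 0.4, -0.1]
finger_gap: 0.0424
grip_force: 0.0
```

Emit:
step_arm([
  [0,0,-0.8,0,0,0,0],
  [0,0,0,0,0,0,0],
])

```text
clock: 6.8
tcp_pos: [0.5079, 0.0608, 0.1207]
orientation: [-0.0, -0.082, 0.997, 0.0]
wrist_force: [0.6, -0.2, 0.1]
finger_gap: 0.0426
grip_force: 0.0
```

```bash
cat >> h.py <<'E'
def pipe(n="top"):
    c=read_camera(n);W=cloud(c);im=c["image"].astype(int).sum(-1)/3
    x,y,z=W[...,0],W[...,1],W[...,2]
    th=0.162;X=(x-.589)*np.cos(th)+(y-.0705)*np.sin(th);Y=-(x-.589)*np.sin(th)+(y-.0705)*np.cos(th)
    # caps: |Y| 57..74
    out=[]
    for s in(-1,1):
        p=(Y*s>.058)&(Y*s<.08)&(z>.09)&(z<.15)&(im<70)&(X>-.16)&(X<.07)
        A=np.stack([X[p],z[p]],1)
        if len(A)<20: continue
        r=least_squares(lambda q:np.hypot(A[:,0]-q[0],A[:,1]-q[1])-.056,[np.median(A[:,0]),.085],loss="soft_l1",f_scale=.002)
        out.append((len(A),r.x.round(4).tolist()))
    return out,c,X,Y,z
E
python3 - <<'E'
from h import *
o,c,X,Y,z=pipe();print(o)
b=c["image"][140:270,220:360];a=read_camera("scene")["image"][110:230,240:400]
cv2.imwrite("pics/w2.png",np.vstack([cv2.resize(a,(480,360),interpolation=2),cv2.resize(b,(258,240),interpolation=2)[:, :258] if 0 else cv2.resize(b,(480,240))])[...,::-1][:600])
E
```

```text
[(177, [-0.07, 0.0863])]
```

View pics/w2.png

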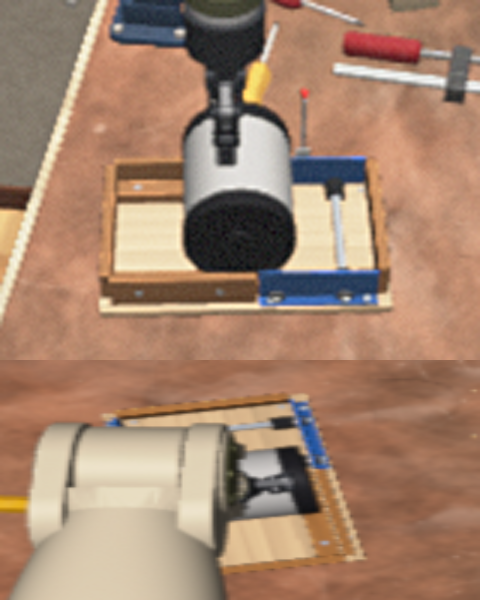

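The pipe hasn't moved (x = −70 mm) and the fingertips look just above its crown, so I keep going down.

Emit:
step_arm([
  [0,0,-0.8,0,0,0,0],
  [0,0,0,0,0,0,0],
])

```text
clock: 7.1
tcp_pos: [0.5079, 0.0608, 0.1199]
orientation: [-0.0, -0.082, 0.997, 0.0]
wrist_force: [-0.4, -0.2, 0.8]
finger_gap: 0.0425
grip_force: 0.0
```

Emit:
step_arm([
  [0,0,-0.8,0,0,0,0],
  [0,0,0,0,0,0,0],
])

```text
clock: 7.3
tcp_pos: [0.5079, 0.0608, 0.1191]
orientation: [-0.0, -0.082, 0.997, 0.0]
wrist_force: [0.6, 0.0, 0.0]
finger_gap: 0.0425
grip_force: 0.0
```

Emit:
step_arm([
  [0,0,-0.8,0,0,0,0],
  [0,0,0,0,0,0,0],
])

```text
clock: 7.5
tcp_pos: [0.5079, 0.0608, 0.1183]
orientation: [-0.0, -0.082, 0.997, 0.0]
wrist_force: [0.0, -0.3, -0.5]
finger_gap: 0.0426
grip_force: 0.0
```

Emit:
step_arm([
  [0,0,-0.8,0,0,0,0],
  [0,0,0,0,0,0,0],
])

```text
clock: 7.7
tcp_pos: [0.5079, 0.0608, 0.1175]
orientation: [-0.0, -0.082, 0.997, 0.0]
wrist_force: [0.1, 0.0, -0.0]
finger_gap: 0.0428
grip_force: 0.0
```

I get no contact even 20 mm below the expected crown, so how far back the half-open fingertips stand is unclear. Shutting the fingers puts the tip at the TCP. I'll raise, shut and come down again.

Emit:
step_arm([
  [0,0,15,0,0,0,0],
  [0,0,16,0,0,0,-1],
  [0,0,0,0,0,0,-1],
  [0,0,0,0,0,0,-1],
  [0,0,0,0,0,0,-1],
])

```text
clock: 8.2
tcp_pos: [0.5074, 0.0609, 0.1478]
orientation: [-0.001, -0.082, 0.997, 0.0]
wrist_force: [0.5, 0.7, 0.4]
finger_gap: 0.0003
grip_force: 0.0
```

Emit:
step_arm([
  [0,0,-1.5,0,0,0,-1],
  [0,0,-1.5,0,0,0,-1],
  [0,0,-1.5,0,0,0,-1],
  [0,0,0,0,0,0,-1],
])

```text
clock: 8.6
tcp_pos: [0.5076, 0.0609, 0.1436]
orientation: [-0.0, -0.082, 0.997, 0.0]
wrist_force: [-0.1, 0.1, 0.5]
finger_gap: 0.0002
grip_force: 0.0
```

```bash
python3 - <<'E'
from h import *
o,c,X,Y,z=pipe("scene");print(o)
s=(abs(X+.082)<.03)&(abs(Y)<.03)&(z>.12)&(z<.2)&(c["image"].astype(int).sum(-1)<240)
print("dark pts z pct",s.sum(),np.percentile(z[s],[0,2,10,50]).round(4))
a=c["image"][120:200,270:370];w=read_camera("wrist")["image"]
cv2.imwrite("pics/w3.png",np.vstack([cv2.resize(a,(480,300),interpolation=2) if 0 else cv2.resize(a,(480,300)),cv2.resize(w,(480,300))])[...,::-1])
E
```

```text
[(452, [-0.0707, 0.0708]), (65, [-0.0702, 0.0848])]
dark pts z pct 33 [0.1695 0.1701 0.1709 0.1853]
```

View pics/w3.png

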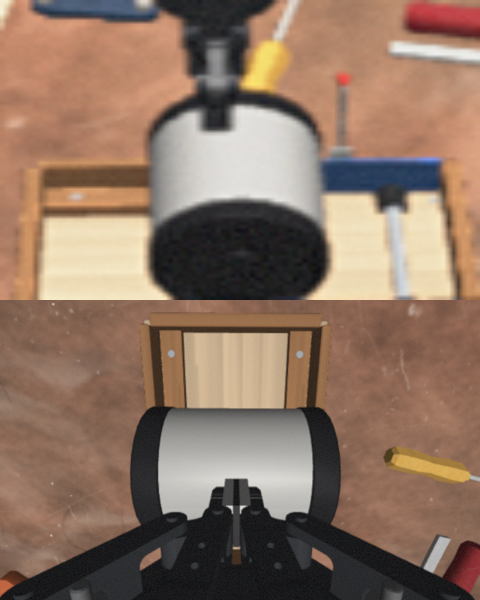

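The fingers are shut and centred over the pipe, with the tip at about (237,485) in the wrist view. They're still clear of the crown. Going down.

Emit:
step_arm([
  [0,0,-1.5,0,0,0,-1],
  [0,0,-1,0,0,0,-1],
  [0,0,0,0,0,0,-1],
])

```text
clock: 9.0
tcp_pos: [0.5078, 0.0609, 0.1415]
orientation: [-0.0, -0.082, 0.997, 0.0]
wrist_force: [0.1, -1.0, 0.6]
finger_gap: 0.0002
grip_force: 0.0
```

Emit:
step_arm([
  [0,0,-0.8,0,0,0,-1],
  [0,0,0,0,0,0,-1],
])

```text
clock: 9.2
tcp_pos: [0.5079, 0.0608, 0.1407]
orientation: [-0.0, -0.082, 0.997, 0.0]
wrist_force: [0.0, -0.0, -0.2]
finger_gap: 0.0001
grip_force: 0.0
```

Emit:
step_arm([
  [0,0,-0.8,0,0,0,-1],
  [0,0,0,0,0,0,-1],
])

```text
clock: 9.4
tcp_pos: [0.5079, 0.0609, 0.1399]
orientation: [-0.0, -0.082, 0.997, 0.0]
wrist_force: [-0.1, -1.1, 0.2]
finger_gap: -0.0001
grip_force: 0.0
```

Emit:
step_arm([
  [0,0,-0.8,0,0,0,-1],
  [0,0,0,0,0,0,-1],
])

```text
clock: 9.6
tcp_pos: [0.5079, 0.0608, 0.1391]
orientation: [-0.0, -0.082, 0.997, 0.0]
wrist_force: [-0.6, -0.5, -0.7]
finger_gap: -0.0001
grip_force: 0.0
```

Emit:
step_arm([
  [0,0,-0.8,0,0,0,-1],
  [0,0,0,0,0,0,-1],
])

```text
clock: 9.8
tcp_pos: [0.5079, 0.0608, 0.1383]
orientation: [-0.0, -0.082, 0.997, 0.0]
wrist_force: [0.2, 0.6, 0.3]
finger_gap: -0.0001
grip_force: 0.0
```

Emit:
step_arm([
  [0,0,-0.8,0,0,0,-1],
  [0,0,0,0,0,0,-1],
])

```text
clock: 10.0
tcp_pos: [0.5079, 0.0608, 0.1375]
orientation: [-0.0, -0.082, 0.997, 0.0]
wrist_force: [-0.8, -0.1, 0.2]
finger_gap: -0.0001
grip_force: 0.0
```

Emit:
step_arm([
  [0,0,-0.8,0,0,0,-1],
  [0,0,0,0,0,0,-1],
])

```text
clock: 10.2
tcp_pos: [0.5079, 0.0608, 0.1367]
orientation: [-0.0, -0.082, 0.997, 0.0]
wrist_force: [0.3, 0.1, 1.3]
finger_gap: -0.0002
grip_force: 0.0
```

Emit:
step_arm([
  [0,0,-0.8,0,0,0,-1],
  [0,0,0,0,0,0,-1],
])

```text
clock: 10.4
tcp_pos: [0.5079, 0.0608, 0.1359]
orientation: [-0.0, -0.082, 0.997, 0.0]
wrist_force: [0.6, -0.7, -0.1]
finger_gap: 0.0004
grip_force: 0.0
```

Emit:
step_arm([
  [0,0,-0.8,0,0,0,-1],
  [0,0,0,0,0,0,-1],
])

```text
clock: 10.6
tcp_pos: [0.5079, 0.0609, 0.1351]
orientation: [-0.0, -0.082, 0.997, 0.0]
wrist_force: [-0.4, -0.6, -0.9]
finger_gap: -0.0005
grip_force: 0.0
```

Emit:
step_arm([
  [0,0,-0.8,0,0,0,-1],
  [0,0,0,0,0,0,-1],
])

```text
clock: 10.8
tcp_pos: [0.5079, 0.0608, 0.1343]
orientation: [-0.0, -0.082, 0.997, 0.0]
wrist_force: [0.2, -0.5, 0.1]
finger_gap: 0.0001
grip_force: 0.0
```

Emit:
step_arm([
  [0,0,-0.8,0,0,0,-1],
  [0,0,0,0,0,0,-1],
])

```text
clock: 11.0
tcp_pos: [0.5079, 0.0608, 0.1335]
orientation: [-0.0, -0.082, 0.997, 0.0]
wrist_force: [0.3, -0.6, 0.2]
finger_gap: -0.0002
grip_force: 0.0
```

Emit:
step_arm([
  [0,0,-0.8,0,0,0,-1],
  [0,0,0,0,0,0,-1],
])

```text
clock: 11.2
tcp_pos: [0.5079, 0.0608, 0.1327]
orientation: [-0.0, -0.082, 0.997, 0.0]
wrist_force: [0.1, -0.6, -0.1]
finger_gap: 0.0
grip_force: 0.0
```

Emit:
step_arm([
  [0,0,-0.8,0,0,0,-1],
  [0,0,0,0,0,0,-1],
])

```text
clock: 11.4
tcp_pos: [0.5079, 0.0609, 0.1319]
orientation: [-0.0, -0.082, 0.997, 0.0]
wrist_force: [-0.8, -0.3, -0.6]
finger_gap: -0.0002
grip_force: 0.0
```

```bash
python3 - <<'E'
from h import *
o,c,X,Y,z=pipe("top");print(o)
o,c,X,Y,z=pipe("scene");print(o)
g=(Y>-.055)&(Y<-.025)&(z>.11)&(z<.16)&(abs(X+.07)<.06)
A=np.stack([X[g],z[g]],1);i=np.argsort(A[:,0]);
for lo in np.arange(-.11,-.02,.01):
  k=(A[:,0]>=lo)&(A[:,0]<lo+.01);print(round(lo+.005,3),k.sum(),np.median(A[k,1]).round(4) if k.any() else'')
w=read_camera("wrist");W=cloud(w)
x,y,z=W[...,0],W[...,1],W[...,2];th=.162
X=(x-.589)*np.cos(th)+(y-.0705)*np.sin(th);Y=-(x-.589)*np.sin(th)+(y-.0705)*np.cos(th)
for lo in np.arange(-.11,-.02,.01):
  k=(X>=lo)&(X<lo+.01)&(abs(Y-.03)<.02);print("w",round(lo+.005,3),k.sum(),np.median(z[k]).round(4) if k.any() else'')
print("finger region depth", np.round(z[290:400:10,300:340:8],3).tolist())
E
```

```text
[(187, [-0.0699, 0.0862])]
[(446, [-0.0707, 0.0712]), (68, [-0.071, 0.085])]
-0.105 19 0.1274
-0.095 22 0.1333
-0.085 24 0.1373
-0.075 22 0.139
-0.065 28 0.1374
-0.055 20 0.1358
-0.045 26 0.1315
-0.035 18 0.1255
-0.025 15 0.1185
w -0.105 3343 0.1309
w -0.095 13044 0.2235
w -0.085 5132 0.2092
w -0.075 2569 0.2078
w -0.065 829 0.1379
w -0.055 185 0.1361
w -0.045 0 
w -0.035 0 
w -0.025 0 
finger region depth [[0.203, 0.199, 0.19, 0.202, 0.203], [0.208, 0.199, 0.189, 0.206, 0.209], [0.217, 0.2, 0.19, 0.207, 0.22], [0.218, 0.199, 0.191, 0.201, 0.223], [0.219, 0.199, 0.014, 0.201, 0.224], [0.218, 0.2, 0.019, 0.201, 0.224], [0.227, 0.033, 0.032, 0.204, 0.227], [0.231, 0.232, 0.231, 0.231, 0.232], [0.234, 0.234, 0.234, 0.234, 0.234], [0.237, 0.238, 0.237, 0.237, 0.237], [0.24, 0.239, 0.24, 0.239, 0.24]]
```

```bash
python3 - <<'E'
from h import *
o,c,X,Y,z=pipe("scene")
T=c["world_from_camera"];s=get_state();p=np.linalg.inv(T)@np.r_[s["tcp_pos"],1];uv=c["K"]@p[:3];u,v=uv[:2]/uv[2];print("tcp px",u,v,"depth",uv[2])
u=int(round(u));v=int(round(v))
for r in range(v-26,v+14,2):
    print(r,[(round(X[r,q],3),round(Y[r,q],3),round(z[r,q],3),int(c["image"][r,q].mean())) for q in(u-4,u,u+4)])
a=c["image"][v-40:v+40,u-50:u+50].copy();a[40,50]=(255,0,0)
cv2.imwrite("pics/w4.png",cv2.resize(a,(700,560),interpolation=0)[...,::-1])
E
```

```text
tcp px 314.63787686615444 161.1907045630975 depth 1.4646030831297496
135 [(np.float64(-0.091), np.float64(-0.039), np.float64(0.267), 45), (np.float64(-0.08), np.float64(-0.033), np.float64(0.261), 103), (np.float64(-0.069), np.float64(-0.018), np.float64(0.249), 44)]
137 [(np.float64(-0.091), np.float64(-0.039), np.float64(0.26), 29), (np.float64(-0.08), np.float64(-0.035), np.float64(0.256), 141), (np.float64(-0.069), np.float64(-0.015), np.float64(0.239), 30)]
139 [(np.float64(-0.091), np.float64(-0.032), np.float64(0.247), 31), (np.float64(-0.08), np.float64(-0.043), np.float64(0.256), 147), (np.float64(-0.069), np.float64(-0.012), np.float64(0.229), 35)]
141 [(np.float64(-0.091), np.float64(-0.014), np.float64(0.224), 49), (np.float64(-0.08), np.float64(-0.045), np.float64(0.251), 146), (np.float64(-0.069), np.float64(-0.01), np.float64(0.221), 30)]
143 [(np.float64(-0.091), np.float64(-0.038), np.float64(0.238), 139), (np.float64(-0.08), np.float64(-0.051), np.float64(0.249), 145), (np.float64(-0.069), np.float64(-0.009), np.float64(0.213), 93)]
145 [(np.float64(-0.091), np.flo
[... 2263 characters left out ...]
03), np.float64(0.14), 220), (np.float64(-0.069), np.float64(-0.028), np.float64(0.138), 223)]
169 [(np.float64(-0.093), np.float64(-0.032), np.float64(0.135), 208), (np.float64(-0.081), np.float64(-0.035), np.float64(0.137), 219), (np.float64(-0.07), np.float64(-0.036), np.float64(0.138), 222)]
171 [(np.float64(-0.093), np.float64(-0.037), np.float64(0.131), 209), (np.float64(-0.081), np.float64(-0.042), np.float64(0.136), 221), (np.float64(-0.07), np.float64(-0.045), np.float64(0.138), 226)]
173 [(np.float64(-0.093), np.float64(-0.049), np.float64(0.135), 213), (np.float64(-0.081), np.float64(-0.056), np.float64(0.141), 138), (np.float64(-0.07), np.float64(-0.058), np.float64(0.143), 101)]
```

View pics/w4.png

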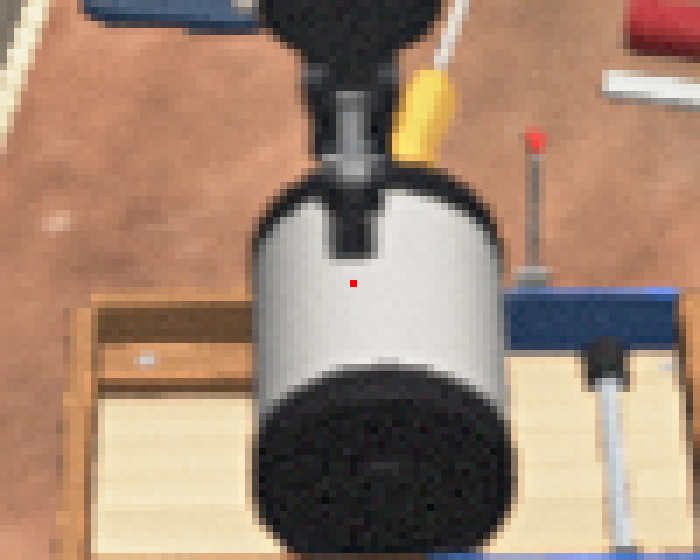

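The red dot marks the TCP's projection, at (353,283) in this crop. The visible fingertip ends above it at (353,258), at z ≈ 0.153. So the shut tips sit about 20 mm higher than `tcp_pos` says, and I expect contact near a TCP z of 0.119.

Emit:
step_arm([
  [0,0,-3,0,0,0,-1],
  [0,0,-3,0,0,0,-1],
  [0,0,-1.5,0,0,0,-1],
  [0,0,0,0,0,0,-1],
])

```text
clock: 12.0
tcp_pos: [0.5076, 0.0609, 0.1241]
orientation: [-0.0, -0.082, 0.997, 0.0]
wrist_force: [-0.4, 0.4, 0.1]
finger_gap: -0.0003
grip_force: 0.0
```

Emit:
step_arm([
  [0,0,-1,0,0,0,-1],
  [0,0,0,0,0,0,-1],
])

```text
clock: 12.2
tcp_pos: [0.5079, 0.0608, 0.1234]
orientation: [-0.0, -0.082, 0.997, 0.0]
wrist_force: [1.0, -0.3, -0.0]
finger_gap: 0.0001
grip_force: 0.0
```

Emit:
step_arm([
  [0,0,-0.8,0,0,0,-1],
  [0,0,0,0,0,0,-1],
])

```text
clock: 12.4
tcp_pos: [0.508, 0.0608, 0.1227]
orientation: [-0.0, -0.082, 0.997, 0.0]
wrist_force: [-0.1, 0.4, 0.2]
finger_gap: -0.0
grip_force: 0.0
```

Emit:
step_arm([
  [0,0,-0.8,0,0,0,-1],
  [0,0,0,0,0,0,-1],
])

```text
clock: 12.6
tcp_pos: [0.5079, 0.0609, 0.1218]
orientation: [-0.0, -0.082, 0.997, 0.0]
wrist_force: [-0.4, 0.5, -0.1]
finger_gap: 0.0002
grip_force: 0.0
```

Emit:
step_arm([
  [0,0,-0.8,0,0,0,-1],
  [0,0,0,0,0,0,-1],
])

```text
clock: 12.8
tcp_pos: [0.5079, 0.0609, 0.121]
orientation: [-0.0, -0.082, 0.997, 0.0]
wrist_force: [-0.2, 1.0, -1.0]
finger_gap: -0.0001
grip_force: 0.0
```

Emit:
step_arm([
  [0,0,-0.8,0,0,0,-1],
  [0,0,0,0,0,0,-1],
])

```text
clock: 13.0
tcp_pos: [0.5079, 0.0608, 0.1202]
orientation: [-0.0, -0.082, 0.997, 0.0]
wrist_force: [-0.3, -1.0, 0.7]
finger_gap: 0.0
grip_force: 0.0
```

Emit:
step_arm([
  [0,0,-0.8,0,0,0,-1],
  [0,0,0,0,0,0,-1],
])

```text
clock: 13.2
tcp_pos: [0.5079, 0.0608, 0.1194]
orientation: [-0.0, -0.082, 0.997, 0.0]
wrist_force: [0.2, -0.9, -0.6]
finger_gap: -0.0002
grip_force: 0.0
```

Emit:
step_arm([
  [0,0,-0.8,0,0,0,-1],
  [0,0,0,0,0,0,-1],
])

```text
clock: 13.4
tcp_pos: [0.5079, 0.0608, 0.1186]
orientation: [-0.0, -0.082, 0.997, 0.0]
wrist_force: [0.6, -0.5, -0.5]
finger_gap: 0.0
grip_force: 0.0
```

Emit:
step_arm([
  [0,0,-0.8,0,0,0,-1],
  [0,0,0,0,0,0,-1],
])

```text
clock: 13.6
tcp_pos: [0.5082, 0.0609, 0.1181]
orientation: [0.0, -0.082, 0.997, 0.0]
wrist_force: [1.0, -0.8, 1.0]
finger_gap: -0.0003
grip_force: 0.4
```

Emit:
step_arm([
  [0,0,-0.5,0,0,0,-1],
  [0,0,0,0,0,0,-1],
])

```text
clock: 13.8
tcp_pos: [0.5085, 0.0609, 0.118]
orientation: [0.001, -0.082, 0.997, 0.0]
wrist_force: [-0.3, 0.6, 3.8]
finger_gap: -0.0
grip_force: 2.1
```

Emit:
step_arm([
  [0,0,-0.5,0,0,0,-1],
  [0,0,0,0,0,0,-1],
])

```text
clock: 14.0
tcp_pos: [0.5089, 0.0609, 0.1179]
orientation: [0.001, -0.082, 0.997, 0.0]
wrist_force: [-0.3, -0.1, 7.1]
finger_gap: -0.0002
grip_force: 3.5
```

Emit:
step_arm([
  [0,0,-0.5,0,0,0,-1],
  [2,0.3,0,0,0,0,-1],
  [3,0.5,0,0,0,0,-1],
])

```text
clock: 14.3
tcp_pos: [0.5143, 0.0618, 0.1181]
orientation: [0.002, -0.082, 0.997, 0.0]
wrist_force: [-0.2, 0.2, 9.8]
finger_gap: -0.0002
grip_force: 5.1
```

Emit:
step_arm([
  [4,0.6,0,0,0,0,-1],
  [4,0.7,0,0,0,0,-1],
])

```text
clock: 14.5
tcp_pos: [0.5227, 0.0632, 0.1183]
orientation: [0.002, -0.083, 0.997, 0.0]
wrist_force: [-0.7, 1.3, 11.5]
finger_gap: 0.0002
grip_force: 5.6
```

Emit:
step_arm([
  [4,0.6,0,0,0,0,-1],
  [4,0.7,0,0,0,0,-1],
])

```text
clock: 14.7
tcp_pos: [0.5308, 0.0645, 0.1185]
orientation: [0.002, -0.083, 0.997, 0.0]
wrist_force: [0.5, 1.0, 12.8]
finger_gap: 0.0001
grip_force: 6.1
```

Emit:
step_arm([
  [4,0.6,0,0,0,0,-1],
  [4,0.7,0,0,0,0,-1],
])

```text
clock: 14.9
tcp_pos: [0.539, 0.0658, 0.1187]
orientation: [0.002, -0.083, 0.997, 0.0]
wrist_force: [0.1, 0.9, 12.9]
finger_gap: 0.0002
grip_force: 6.2
```

```bash
python3 - <<'E'
from h import *
print(pipe("top")[0],pipe("scene")[0])
E
```

```text
[(186, [-0.054, 0.0861])] [(455, [-0.053, 0.0705]), (60, [-0.0535, 0.0849])]
```

Emit:
step_arm([
  [4,0.6,0,0,0,0,-1],
  [4,0.7,0,0,0,0,-1],
  [4,0.6,0,0,0,0,-1],
])

```text
clock: 15.3
tcp_pos: [0.551, 0.0677, 0.1186]
orientation: [0.002, -0.083, 0.997, 0.0]
wrist_force: [1.4, 0.0, 10.4]
finger_gap: 0.0002
grip_force: 5.1
```

Emit:
step_arm([
  [3,0.5,0,0,0,0,-1],
  [1,0.2,0,0,0,0,-1],
  [0,0,0,0,0,0,-1],
  [0,0,0,0,0,0,-1],
])

```text
clock: 15.7
tcp_pos: [0.555, 0.0684, 0.1183]
orientation: [0.002, -0.083, 0.997, 0.0]
wrist_force: [1.0, 1.5, 8.9]
finger_gap: 0.0002
grip_force: 4.8
```

Emit:
step_arm([
  [0,0,6,0,0,0,-1],
  [-14,-2.3,0,0,0,0,-1],
  [-14,-2.3,0,0,0,0,-1],
  [0,0,-3.0,0,0,0,-1],
  [0,0,0,0,0,0,-1],
])

```text
clock: 16.2
tcp_pos: [0.5247, 0.0635, 0.1189]
orientation: [-0.0, -0.082, 0.997, 0.0]
wrist_force: [0.5, -0.4, 0.0]
finger_gap: -0.0001
grip_force: 0.0
```

```bash
python3 - <<'E'
from h import *
print(pipe("top")[0],pipe("scene")[0])
E
```

```text
[(189, [-0.0431, 0.0859])] [(441, [-0.0416, 0.0709]), (64, [-0.0424, 0.0842])]
```

Emit:
step_arm([
  [8,1.3,0,0,0,0,-1],
  [0,0,-1,0,0,0,-1],
  [0,0,-1,0,0,0,-1],
  [0,0,0,0,0,0,-1],
])

```text
clock: 16.7
tcp_pos: [0.5344, 0.0648, 0.1185]
orientation: [0.001, -0.082, 0.997, -0.0]
wrist_force: [0.2, -0.3, 5.8]
finger_gap: 0.0002
grip_force: 2.7
```

Emit:
step_arm([
  [0,0,-0.6,0,0,0,-1],
  [0,0,0,0,0,0,-1],
])

```text
clock: 16.9
tcp_pos: [0.5346, 0.0648, 0.1184]
orientation: [0.002, -0.082, 0.997, -0.0]
wrist_force: [-0.6, -1.5, 8.2]
finger_gap: 0.0002
grip_force: 3.9
```

Emit:
step_arm([
  [0,0,-0.6,0,0,0,-1],
  [0,0,0,0,0,0,-1],
])

```text
clock: 17.1
tcp_pos: [0.5349, 0.0649, 0.1183]
orientation: [0.002, -0.083, 0.997, -0.0]
wrist_force: [-1.1, -1.0, 10.8]
finger_gap: 0.0
grip_force: 5.2
```

Emit:
step_arm([
  [3,0.5,0,0,0,0,-1],
  [4,0.6,0,0,0,0,-1],
  [4,0.7,0,0,0,0,-1],
])

```text
clock: 17.4
tcp_pos: [0.5466, 0.0668, 0.1191]
orientation: [0.003, -0.083, 0.997, -0.0]
wrist_force: [-1.2, 0.5, 14.3]
finger_gap: -0.0001
grip_force: 6.9
```

Emit:
step_arm([
  [4,0.6,0,0,0,0,-1],
  [4,0.7,0,0,0,0,-1],
])

```text
clock: 17.6
tcp_pos: [0.5551, 0.0681, 0.1192]
orientation: [0.003, -0.083, 0.997, -0.0]
wrist_force: [-0.5, 1.2, 13.7]
finger_gap: 0.0001
grip_force: 6.6
```

Emit:
step_arm([
  [3,0.5,0,0,0,0,-1],
  [0,0,0,0,0,0,-1],
])

```text
clock: 17.8
tcp_pos: [0.5585, 0.0687, 0.1192]
orientation: [0.004, -0.083, 0.997, -0.0]
wrist_force: [0.6, -0.5, 12.1]
finger_gap: 0.0002
grip_force: 6.6
```

Emit:
step_arm([
  [4,0.6,0,0,0,0,-1],
  [4,0.7,0,0,0,0,-1],
])

```text
clock: 18.0
tcp_pos: [0.566, 0.0699, 0.1191]
orientation: [0.003, -0.082, 0.997, -0.0]
wrist_force: [0.5, 0.1, 10.8]
finger_gap: 0.0001
grip_force: 5.4
```

```bash
python3 - <<'E'
from h import *
print(pipe("top")[0],pipe("scene")[0])
E
```

```text
[(188, [-0.0255, 0.0855])] [(436, [-0.0248, 0.0712]), (59, [-0.0255, 0.084])]
```

Emit:
step_arm([
  [3,0.5,0,0,0,0,-1],
  [0,0,0,0,0,0,-1],
  [0,0,15,0,0,0,-1],
  [0,0,0,0,0,0,-1],
  [0,0,0,0,0,0,-1],
])

```text
clock: 18.6
tcp_pos: [0.5662, 0.0703, 0.131]
orientation: [0.0, -0.082, 0.997, 0.0]
wrist_force: [0.2, 0.6, -0.7]
finger_gap: -0.0003
grip_force: 0.0
```

```bash
python3 - <<'E'
from h import *
print(pipe("top")[0]);o,c,*_=pipe("scene");print(o)
w=read_camera("wrist")["image"];np.save("w.npy",w)
cv2.imwrite("pics/w5.png",np.vstack([cv2.resize(c["image"][110:230,250:410],(400,300)),cv2.resize(w,(400,250))])[...,::-1])
E
```

```text
[(188, [0.0063, 0.08])]
[(380, [0.0049, 0.069]), (56, [0.0056, 0.0783])]
```

View pics/w5.png

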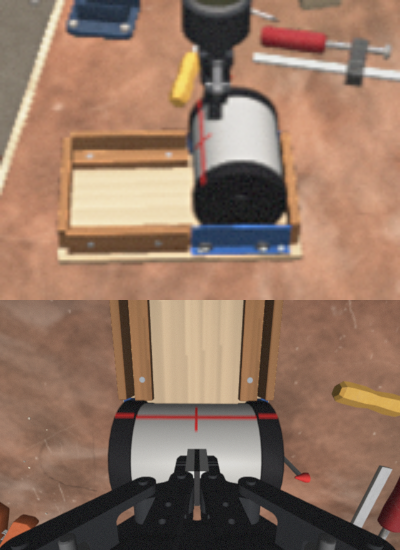

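The pipe has dropped between the rollers. Its red line shows on the robot's side, at about (205,140) in the scene crop and (195,415) in the wrist view. Next I measure its angle.

```bash
cat >> h.py <<'E'
def line(n="scene"):
    o,c,X,Y,z=pipe(n);xc=.0055
    im=c["image"].astype(int)
    m=(im[...,0]>im[...,1]+50)&(im[...,0]>im[...,2]+50)&(abs(X-xc)<.06)&(abs(Y)<.07)&(z>.08)&(z<.16)
    # intersect the pixel rays with the cylinder r=.0536 about the axis (tick gone by median)
    v,u=np.nonzero(m);K=c["K"];T=c["world_from_camera"]
    d=np.stack([(u-K[0,2])/K[0,0],(v-K[1,2])/K[1,1],np.ones(len(u))],-1)@T[:3,:3].T
    th=.162;dX=d[:,0]*np.cos(th)+d[:,1]*np.sin(th);oX=(T[0,3]-.589)*np.cos(th)+(T[1,3]-.0705)*np.sin(th)
    zc=.0765;a=dX**2+d[:,2]**2;b=(oX-xc)*dX+(T[2,3]-zc)*d[:,2];cc=(oX-xc)**2+(T[2,3]-zc)**2-.0536**2
    t=(-b-np.sqrt(np.maximum(b*b-a*cc,0)))/a
    ang=np.arctan2(oX+t*dX-xc,T[2,3]+t*d[:,2]-zc)
    m2=np.arctan2(X[m]-xc,z[m]-zc)
    return o,len(u),"ray",np.median(ang).round(3) if len(u) else None,"depth",np.median(m2).round(3) if len(u) else None
E
python3 - <<'E'
from h import *
for n in("top","scene","wrist"):print(n,line(n))
E
```

```text
top ([(181, [-0.0012, 0.0775])], 46, 'ray', np.float64(-1.36), 'depth', np.float64(-1.096))
scene ([(359, [-0.0001, 0.0681]), (55, [0.0011, 0.0758])], 45, 'ray', np.float64(-1.131), 'depth', np.float64(-0.994))
wrist ([(3050, [0.0004, 0.0762]), (4215, [0.0006, 0.0761])], 1659, 'ray', np.float64(-1.156), 'depth', np.float64(-1.04))
```

```bash
sed -i 's/xc=.0055/xc=0.0/; s/zc=.0765/zc=.0760/' h.py; python3 - <<'E'
from h import *
for n in("scene","wrist"):print(n,line(n))
print(get_state()["tcp_pos"])
E
```

```text
scene ([(352, [0.0007, 0.0668]), (61, [0.0002, 0.076])], 50, 'ray', np.float64(-0.991), 'depth', np.float64(-0.966))
wrist ([(3020, [0.0003, 0.0762]), (4215, [0.0005, 0.0761])], 1672, 'ray', np.float64(-0.99), 'depth', np.float64(-0.974))
[0.56572575 0.0702393  0.13084954]
```

Emit:
step_arm([
  [4,0.6,0,0,0,0,-1],
  [0,0,-10,0,0,0,-1],
  [0,0,-7,0,0,0,-1],
  [0,0,-3,0,0,0,-1],
  [0,0,0,0,0,0,-1],
])

```text
clock: 19.5
tcp_pos: [0.5691, 0.0708, 0.1101]
orientation: [-0.001, -0.082, 0.997, 0.0]
wrist_force: [-0.3, 0.2, -0.4]
finger_gap: 0.0
grip_force: 0.0
```

Emit:
step_arm([
  [0,0,-0.8,0,0,0,-1],
  [0,0,0,0,0,0,-1],
])

```text
clock: 19.7
tcp_pos: [0.5701, 0.0708, 0.1106]
orientation: [0.0, -0.082, 0.997, 0.0]
wrist_force: [-0.1, 0.9, 0.3]
finger_gap: 0.0002
grip_force: 0.0
```

Emit:
step_arm([
  [0,0,-0.8,0,0,0,-1],
  [0,0,0,0,0,0,-1],
])

```text
clock: 19.9
tcp_pos: [0.5701, 0.0708, 0.1097]
orientation: [0.0, -0.082, 0.997, 0.0]
wrist_force: [-0.3, 0.1, 0.3]
finger_gap: -0.0001
grip_force: 0.0
```

Emit:
step_arm([
  [7,1.1,0,0,0,0,-1],
  [0,0,-0.4,0,0,0,-1],
  [0,0,0,0,0,0,-1],
])

```text
clock: 20.2
tcp_pos: [0.5775, 0.0721, 0.1111]
orientation: [0.001, -0.083, 0.997, -0.0]
wrist_force: [-4.2, -0.3, 10.5]
finger_gap: 0.0001
grip_force: 5.5
```

Emit:
step_arm([
  [0,0,-0.8,0,0,0,-1],
  [0,0,0,0,0,0,-1],
])

```text
clock: 20.4
tcp_pos: [0.5773, 0.0721, 0.1108]
orientation: [0.001, -0.083, 0.997, -0.0]
wrist_force: [-5.3, -0.5, 13.4]
finger_gap: 0.0
grip_force: 7.1
```

Emit:
step_arm([
  [0,0,-0.8,0,0,0,-1],
  [0,0,0,0,0,0,-1],
])

```text
clock: 20.6
tcp_pos: [0.5773, 0.0721, 0.1101]
orientation: [0.001, -0.083, 0.997, -0.0]
wrist_force: [-6.0, -0.8, 14.2]
finger_gap: 0.0002
grip_force: 7.3
```

Emit:
step_arm([
  [3,0.5,0.2,0,0,0,-1],
  [3,0.5,0.2,0,0,0,-1],
])

```text
clock: 20.8
tcp_pos: [0.5835, 0.0731, 0.1105]
orientation: [0.001, -0.083, 0.997, -0.0]
wrist_force: [-3.9, -0.1, 12.7]
finger_gap: -0.0002
grip_force: 5.9
```

Emit:
step_arm([
  [3,0.5,0,0,0,0,-1],
  [3,0.5,0,0,0,0,-1],
])

```text
clock: 21.0
tcp_pos: [0.5898, 0.0741, 0.1104]
orientation: [0.001, -0.082, 0.997, -0.0]
wrist_force: [-3.9, -0.4, 12.3]
finger_gap: 0.0004
grip_force: 6.1
```

Emit:
step_arm([
  [4,0.6,0,0,0,0,-1],
  [4,0.7,0,0,0,0,-1],
  [0,0,0,0,0,0,-1],
])

```text
clock: 21.3
tcp_pos: [0.5983, 0.0755, 0.1102]
orientation: [0.001, -0.083, 0.997, 0.0]
wrist_force: [-3.0, -0.0, 11.0]
finger_gap: -0.0001
grip_force: 5.3
```

```bash
python3 - <<'E'
from h import *
for n in("scene","wrist"):print(n,line(n))
E
```

```text
scene ([(360, [0.0001, 0.0679]), (54, [0.0006, 0.0751])], 74, 'ray', np.float64(-0.492), 'depth', np.float64(-0.487))
wrist ([(4855, [0.0004, 0.076]), (7036, [0.0006, 0.076])], 3175, 'ray', np.float64(-0.5), 'depth', np.float64(-0.493))
```

Emit:
step_arm([
  [0,0,7,0,0,0,-1],
  [-12,-1.9,0,0,0,0,-1],
  [-12,-2,0,0,0,0,-1],
  [0,0,-4.5,0,0,0,-1],
  [0,0,0,0,0,0,-1],
])

```text
clock: 21.9
tcp_pos: [0.5731, 0.0713, 0.1101]
orientation: [-0.0, -0.082, 0.997, 0.0]
wrist_force: [-0.9, 0.6, 0.0]
finger_gap: -0.0004
grip_force: 0.0
```

Emit:
step_arm([
  [0,0,-0.8,0,0,0,-1],
  [0,0,0,0,0,0,-1],
])

```text
clock: 22.1
tcp_pos: [0.5736, 0.0713, 0.1096]
orientation: [0.0, -0.082, 0.997, 0.0]
wrist_force: [-0.6, -0.3, 0.9]
finger_gap: 0.0002
grip_force: 0.1
```

Emit:
step_arm([
  [0,0,-0.8,0,0,0,-1],
  [0,0,0,0,0,0,-1],
])

```text
clock: 22.3
tcp_pos: [0.5736, 0.0713, 0.1094]
orientation: [0.001, -0.082, 0.997, -0.0]
wrist_force: [-0.2, 0.2, 2.7]
finger_gap: -0.0002
grip_force: 1.5
```

Emit:
step_arm([
  [0,0,-0.8,0,0,0,-1],
  [0,0,-0.4,0,0,0,-1],
  [2,0.3,0,0,0,0,-1],
])

```text
clock: 22.6
tcp_pos: [0.5747, 0.0715, 0.1092]
orientation: [0.0, -0.082, 0.997, -0.0]
wrist_force: [-6.7, -1.3, 14.4]
finger_gap: 0.0001
grip_force: 7.8
```

Emit:
step_arm([
  [3,0.5,0,0,0,0,-1],
  [3,0.5,0,0,0,0,-1],
])

```text
clock: 22.8
tcp_pos: [0.5806, 0.0725, 0.1097]
orientation: [0.0, -0.082, 0.997, -0.0]
wrist_force: [-6.4, -1.4, 14.7]
finger_gap: -0.0003
grip_force: 7.5
```

Emit:
step_arm([
  [3,0.5,0,0,0,0,-1],
  [3,0.5,0,0,0,0,-1],
])

```text
clock: 23.0
tcp_pos: [0.5872, 0.0736, 0.1098]
orientation: [0.001, -0.082, 0.997, -0.0]
wrist_force: [-4.7, -0.8, 13.3]
finger_gap: -0.0
grip_force: 6.4
```

```bash
python3 - <<'E'
from h import *
for n in("scene","wrist"):print(n,line(n))
E
```

```text
scene ([(351, [0.0005, 0.0663]), (54, [0.0005, 0.0759])], 68, 'ray', np.float64(-0.256), 'depth', np.float64(-0.254))
wrist ([(4445, [0.0004, 0.076]), (6299, [0.0007, 0.076])], 3087, 'ray', np.float64(-0.236), 'depth', np.float64(-0.239))
```

Emit:
step_arm([
  [3,0.5,0,0,0,0,-1],
  [3,0.5,0,0,0,0,-1],
  [3,0.5,0,0,0,0,-1],
])

```text
clock: 23.4
tcp_pos: [0.596, 0.075, 0.1095]
orientation: [0.0, -0.082, 0.997, -0.0]
wrist_force: [-4.2, -0.4, 10.7]
finger_gap: -0.0002
grip_force: 5.7
```

Emit:
step_arm([
  [2,0.3,0,0,0,0,-1],
  [0,0,0,0,0,0,-1],
  [0,0,0,0,0,0,-1],
])

```text
clock: 23.7
tcp_pos: [0.5983, 0.0754, 0.1093]
orientation: [0.001, -0.082, 0.997, -0.0]
wrist_force: [-3.9, -0.5, 10.4]
finger_gap: -0.0001
grip_force: 5.2
```

```bash
python3 - <<'E'
from h import *
for n in("scene","wrist"):print(n,line(n))
E
```

```text
scene ([(338, [-0.0002, 0.0673]), (58, [0.0007, 0.0754])], 68, 'ray', np.float64(-0.041), 'depth', np.float64(-0.04))
wrist ([(4888, [0.0004, 0.0761]), (7052, [0.0006, 0.076])], 3025, 'ray', np.float64(-0.035), 'depth', np.float64(-0.043))
```

Emit:
step_arm([
  [2,0.3,0,0,0,0,-1],
  [0,0,0,0,0,0,-1],
  [0,0,5,0,0,0,-1],
  [0,0,25,0,0,0,-1],
  [-20,0,35,0,0,0,-1],
])

```text
clock: 24.3
tcp_pos: [0.5799, 0.0755, 0.1708]
orientation: [-0.002, -0.082, 0.997, 0.0]
wrist_force: [-0.9, 1.2, 0.2]
finger_gap: 0.0001
grip_force: 0.0
```

Emit:
step_arm([
  [-30,0,30,0,0,0,-1],
  [-40,0,0,0,0,0,-1],
  [-40,0,0,0,0,0,-1],
  [0,0,0,0,0,0,-1],
])

```text
clock: 24.7
tcp_pos: [0.4641, 0.0761, 0.2023]
orientation: [-0.002, -0.083, 0.997, 0.0]
wrist_force: [1.0, 0.1, 0.3]
finger_gap: -0.0001
grip_force: 0.0
```

```bash
python3 - <<'E'
from h import *
for n in("scene","top","wrist"):print(n,line(n))
c=read_camera("scene")["image"];w=read_camera("wrist")["image"]
cv2.imwrite("pics/w6.png",np.vstack([cv2.resize(c[110:230,250:410],(400,300)),cv2.resize(w,(400,250))])[...,::-1])
E
```

```text
scene ([(352, [-0.0014, 0.0663]), (84, [0.0003, 0.0756])], 79, 'ray', np.float64(-0.008), 'depth', np.float64(-0.01))
top ([(166, [0.0005, 0.0768]), (99, [0.0001, 0.0763])], 115, 'ray', np.float64(-0.011), 'depth', np.float64(-0.017))
wrist ([(649, [0.0002, 0.0761]), (673, [0.0005, 0.0761])], 153, 'ray', np.float64(0.034), 'depth', np.float64(-0.003))
```

View pics/w6.png

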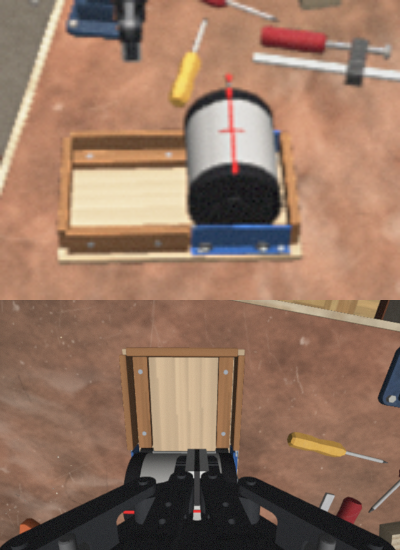

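The line is on top, running straight to the pointer at (228,78) in the scene crop. Its angle is about −0.01 rad, the pipe is seated and the arm is clear. I'm handing in.

```bash
python3 -c "
from workcell import *
print(hand_in())"
```

```text
the job is handed in; nothing more can be done
None
```

I rolled the pipe into the roller seat and turned it until its red line was within about 0.01 rad of straight up by the scene and top cameras. I let go and handed the job in at about 25 s; wrist-force readings stayed under 17 N, and no verdict came back.

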